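# Zero the gauge and hold the filter cover shut for the leak check

### The job

We are about to leak-check the fume extractor. First, while its filter cover still stands ajar, turn the gauge's bezel until the red zero mark is under the pointer; then turn the black quarter-turn fastener on the cover until its wing lines up with the two red marks, so that its foot can pass the slot below. Then press the cover down flush on its gasket, never forcing the foot if it does not pass, and finish holding it there, the fastener still in line (I will lock it later) and the gauge still at zero, leaving the other things on the bench alone.

Things in the scene. Friction and masses are not known exactly. Their poses are not given: they have to be found in the camera images.
- extractor: grey fume extractor, fixed to the bench: box 170 (x) x 220 (y) mm, rim 85 mm high. Origin: centre of its underside; x points to its back, y to its left seen from the front, z up. Right part (y -107 to +15 mm): filter well under the metal cover; left part: flat deck with the gauge. A hose, under 70 mm high, leaves the right side near the back, ending 225 mm from the middle
- filter_cover: bare-metal filter cover, 162 (x) x 122 (y) x 5 mm, carries the fastener. Origin on the hinge line at its middle: 80 mm behind and 46 mm right of the extractor's middle, 92 mm above the bench. It reaches 165 mm from there towards -x. Shut, its axes are the extractor's and its upper face is 95 mm above the bench
- cover_hinge (a joint): hinge along the cover's back edge (rad): 0 = shut, flush on the gasket (a stop), positive = front edge raised. A spring holds the cover ajar at about 0.2 (front edge some 35 mm up) and lifts it again when let go; pushing it at the fastener takes 6 to 7 N to stay at 0
- cover_front (a point): middle of the cover's front edge, on the upper face; moves with the cover
- wing (a joint): angle of the black quarter-turn fastener (rad), positive anticlockwise from above; stays where left (0.04 N m). 0 = wing, and the T-foot under the cover, point front to back, in line with the two red marks on the cover and the slot in the plate below: the foot passes (to 0.13 either way). No stop at 0. Turned more, the foot lands on the plate and stops the cover at about 0.09 rad
- wing_grip (a point): grip point on the fastener's axis, half way up its wing, a bar 34 long, 9 thick, 18 mm high with a white line on top: top 8 mm above this point, cover's face 15 mm below. x along the wing, y across it (pinch across y). The axis is 135 mm from the hinge line; the point is 110 mm above the bench when the cover is shut
- gauge_bezel (a joint): angle of the gauge's knurled bezel, which carries the white scale (rad), positive anticlockwise from above. 0 = the scale's red zero mark points to the extractor's front (-x). Stays where it is left (friction 0.04 N m)
- gauge_pointer (a joint): angle of the gauge's pointer (rad), same direction and reference as the bezel; the pointer stays where it is and cannot be touched behind its clear window. The gauge reads zero when bezel and pointer have the same angle
- gauge_center (a point): centre of the gauge, on the axis, at half the height of the bezel (120 mm above the bench). The bezel is a dark knurled ring, 56 mm in diameter and 18 mm high (111 to 129 mm above the bench), on a stem 42 mm thick that stands on the deck. Beware: the blue print jig to the right of the work has posts and a rod up to 300 mm high
- zero_mark (a point): the red zero mark on the scale, 20 mm from the gauge's axis; turns with the bezel
- pointer_tip (a point): tip of the black pointer, 20 mm from the gauge's axis, at nearly the same height as the mark
- wash_bottle_small: small white wash bottle with bent spout, 70x46 mm, 128 mm tall, loose; origin at the centre of its underside
- ink_jar_white: white ink jar with grey-white lid, 54 mm across, 55 mm tall, loose; origin at the centre of its underside
- screwdriver: screwdriver with red handle lying on the bench, 185 mm long, loose; origin at the middle of its underside
- hex_key: black L-shaped hex key lying flat, 47x76 mm, loose; origin at the middle of its underside

How it is judged:
By the outcome, as a careful person would: the job done as asked, in the order asked, and still so for the second after the job is handed in, while the arm keeps its last pose, push and grip.
It also fails if it takes over 45 s, if anything falls off the work surface, if the arm or the gripper's body presses on something with over 40 N, if the wrist force passes 120 N, or if a joint passes its speed limit or range.

### The arm

A 6-joint arm with a two-finger parallel gripper is mounted at the origin on a cart in front of the work surface, level with it; the furniture and walls round the work are solid. World frame = base frame: x ahead of the robot, y to its left, z up, the work surface at z = 0. Lengths are in mm, angles in degrees, forces in N, time in s.
With the tool pointing down it reaches from about 325 to 900 mm from the base axis. Payload 3.5 kg.
Tool frame: the origin (TCP) lies between the finger pads; the fingertips stand 14 mm ahead of it and the grasp point (between the pads) lies 5 mm behind it; y points along the fingers, x is the direction in which the jaws open and shut, and the axes are right-handed (so a half turn about y gives the same grasp; the last joint's range is limited). The gripper opens to 85 mm and grips with 20 to 120 N. Pads are 22 mm wide; open, the fingers measure 114 mm over their backs; the gripper's body (76 mm by 85 mm) begins 54 mm behind the grasp point. The pads swing forward as they close: fully open they stand 13 mm farther back than shut.
Start: joints at [58.132, 15.837, -1.513, 72.651, 0, 84.076], TCP at [273.434, 562.011, 245.313] pointing down, gripper open.
Joint ranges: [-178.77, 178.77], [-48.84, 107.48], [-61.69, 71.31], [-111.58, 123.2], [-90, 87.43], [-180, 180]. Speed limits (degrees/s): [147.25, 147.25, 180, 180, 180, 180].

### API

Orientations are given as a 3x3 rotation matrix whose columns are the frame's x, y, z axes.
In Python, from cell import arm gives the robot as it stands. Calls block until the motion is done:
- arm.goto(position, orientation): joint-space move of the TCP to a pose.
- arm.servo_line(position, rotation=None, vel=150): straight line of the TCP; rotation=None keeps the orientation; vel is the mean speed in mm/s.
- arm.goto_joints(angles): joint-space move.
- arm.grip(opening, strength=None): finger opening in mm; strength is the grip in N (None keeps the last); returns when the fingers have stopped.
- arm.wait(seconds).
- arm.solve_ik(position, orientation): joint angles nearest the present ones, or None.
- arm.get_obs(): the state.
- arm.camera(name): name is "scene" or "top"; returns (picture, depth): 480x640x3 uint8, red, green, blue; 480x640 float32, mm along the optical axis (not along the pixel's ray), 0 where there is no reading.
- arm.calibration(name): a dict with "camera_matrix" (3x3 intrinsics, pixels), "R" (3x3) and "t" (3): a world point X has camera coordinates R X + t. Camera axes: x right, y down, z forward; pixel columns grow to the right and rows downward; lengths in mm; the calibration is good to about 2 mm. A picture is of the moment at which its call begins. calibration takes no time and is no camera call.
A pose or a line that the arm cannot do raises arm.IKError and nothing moves.
- arm.hand_in(): hands the job in, once; it reports no verdict.
Trained networks look in the newest picture that a camera, given by its name, has taken for a name from the list of things; names that differ only in an ending like _2 or _b are one class to them, and where a whole thing is asked for, a point or a joint stands for the part that bears it (a point fixed in the world has none). Each returns a list of dicts, best first, with "p" (0 to 1); they miss things now and then, are a little off and sometimes report something else, mostly with a low value. They report only what shows in the picture. A call takes as long as a camera call.
- arm.recognise(camera, target): "location" ([column, row] in pixels, amid what is visible of it).
- arm.trace(camera, target): "pixels" (480x640 bool, what is visible of it) and "location" ([column, row] in pixels, amid what is visible of it).
- arm.tip_of(camera, target): "location" ([column, row] in pixels: a listed point, or the origin of a listed thing).
The state is a dict: "clock": time; "joint_positions": joint angles; "dq": joint speeds; "effort": joint torques, N m; "tcp_pos": TCP position; "ee_rot": TCP orientation; "contact_force": force on the tool from outside, world axes, zero at the start; "torque": the same for the moment, N m; "grip_width": finger opening in mm.
Only numpy, scipy, OpenCV 4.12 (cv2) and the standard library are available. Lean on these libraries where they do the work, as an engineer would, in place of code of your own. Each camera call takes 0.05 s, during which the arm holds its last target.

## Working session

There is one attempt and no reset: what is moved stays moved. The work goes in short steps, each a Python script; the robot and the scene stay as the last script left them, time stands still between calls to the robot, and variables do not carry over. Pictures are saved under pics/ and viewed, and the job is handed in when it is done.

```bash
ls; mkdir -p pics; python3 - <<'E'
from cell import arm
import cv2,numpy as np
for c in("scene","top"):
    p,d=arm.camera(c); cv2.imwrite(f"pics/{c}0.png",p[:,:,::-1]); k=arm.calibration(c)
    np.save(f"{c}0d.npy",d)
    print(c,k)
    for t in("extractor","filter_cover","wing_grip","gauge_center","zero_mark","pointer_tip","cover_front","wash_bottle_small","ink_jar_white"):
        r=arm.tip_of(c,t); print(t,[(np.round(x["location"]),round(x["p"],2),d[int(x["location"][1]),int(x["location"][0])]) for x in r[:2]])
o=arm.get_obs();print(o)
E
```

```text
pics
scene {'camera_matrix': array([[613.60494064,   0.        , 315.48766665],
       [  0.        , 613.60494064, 249.02916918],
       [  0.        ,   0.        ,   1.        ]]), 'R': array([[ 0.77981744, -0.62574978,  0.01794365],
       [-0.24543101, -0.33197686, -0.91079909],
       [ 0.57588921,  0.70585308, -0.41245975]]), 't': array([-532.95374793,  176.07246742,  802.52613354])}
extractor [(array([394., 302.]), 0.78, np.float32(722.1525))]
filter_cover [(array([455., 262.]), 0.79, np.float32(952.6955))]
wing_grip [(array([374., 238.]), 0.64, np.float32(915.3608))]
gauge_center [(array([370., 218.]), 0.63, np.float32(1023.9528))]
zero_mark [(array([370., 219.]), 0.87, np.float32(1032.6056))]
pointer_tip []
cover_front [(array([352., 240.]), 0.6, np.float32(938.96875))]
wash_bottle_small [(array([326., 252.]), 0.6, np.float32(1193.8927))]
ink_jar_white []
top {'camera_matrix': array([[462.01313417,   0.        , 312.16783476],
       [  0.        , 462.01313417, 239.44030494],
       [  0.        ,   0.        ,   1.        ]]), 'R': array([[-0.00382206, -0.99999142,  0.001
[... 989 characters left out ...]
0,  7.26520390e+01,
       -3.18246172e-03,  8.40755954e+01]), 'dq': array([-0.0323264 ,  0.08853995,  0.02980648, -0.08955605, -0.11165958,
       -0.02229792]), 'effort': array([ 2.58555083e-04, -4.45498395e+01,  2.95574802e+01,  8.11788086e-04,
       -2.98300065e-04, -6.85493305e-06]), 'tcp_pos': array([273.44074504, 561.99341516, 245.30154746]), 'ee_rot': array([[ 4.37480874e-01,  2.50287545e-05, -8.99227715e-01],
       [ 8.99227715e-01, -6.49449323e-05,  4.37480872e-01],
       [-4.74506818e-05, -9.99999998e-01, -5.09187154e-05]]), 'contact_force': array([ 0.59143738,  0.58579185, -0.12442983]), 'torque': array([-0.02718647,  0.00072679, -0.02412119]), 'grip_width': 85.04784212485596}
```

View pictures.

View pics/scene0.png

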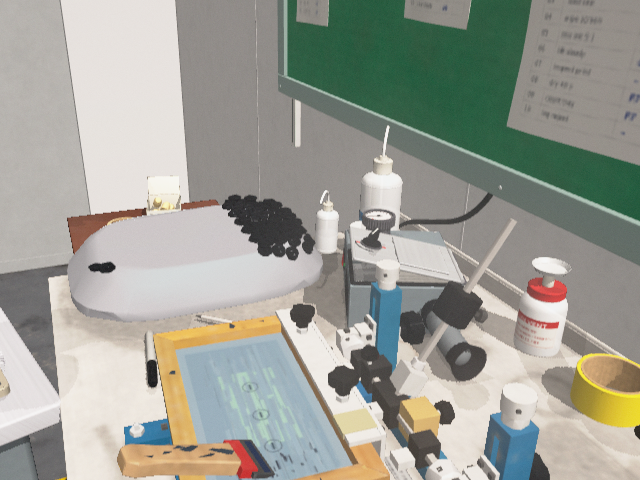

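View pics/top0.png

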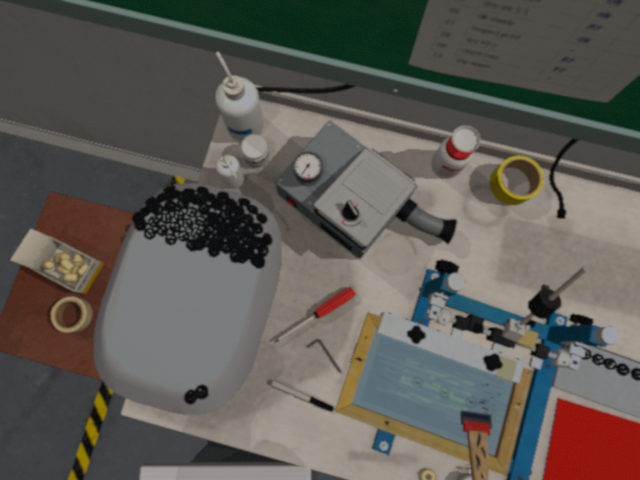

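```bash
python3 - <<'E'
import cv2
a=cv2.imread("pics/top0.png")[130:250,260:440]; cv2.imwrite("pics/t0z.png",cv2.resize(a,None,fx=4.4,fy=4.4,interpolation=cv2.INTER_CUBIC))
a=cv2.imread("pics/scene0.png")[180:300,310:490]; cv2.imwrite("pics/s0z.png",cv2.resize(a,None,fx=4.4,fy=4.4,interpolation=cv2.INTER_CUBIC))
E
```

```text
(no output)
```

View pics/t0z.png

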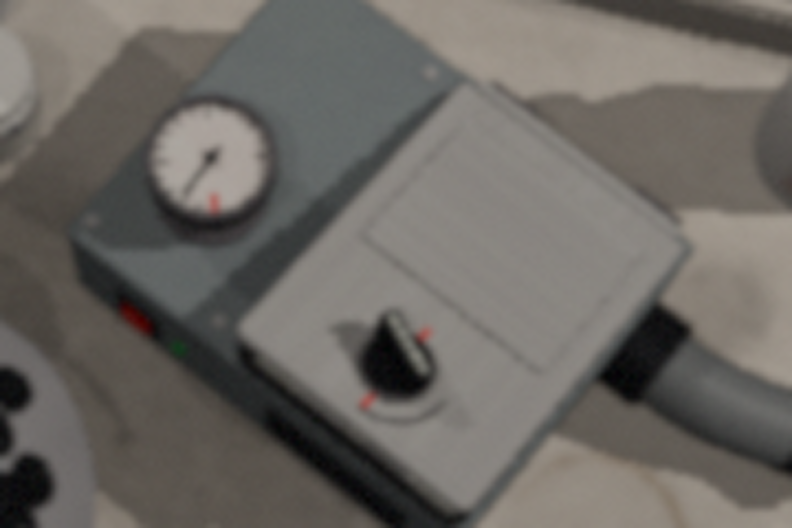

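View pics/s0z.png

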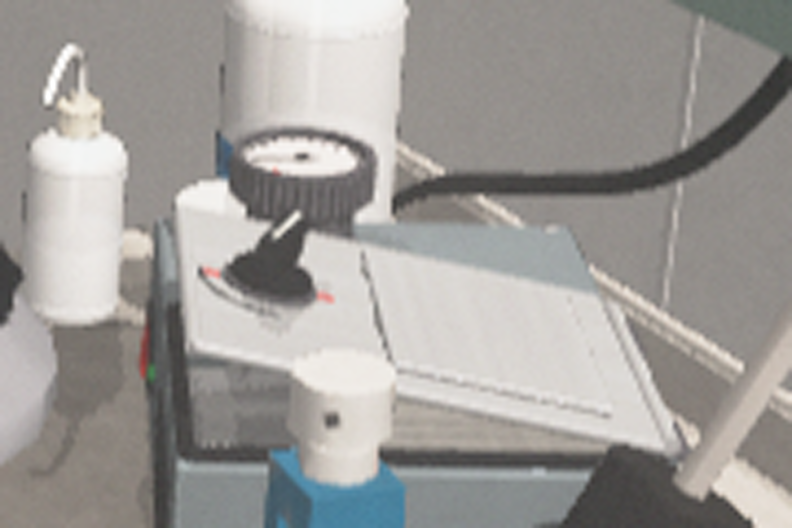

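```bash
cat > h.py <<'E'
import numpy as np, cv2
from cell import arm
from scipy.optimize import least_squares
CAL={c:arm.calibration(c) for c in("scene","top")}
def proj(c,X):
    k=CAL[c]; q=np.atleast_2d(X)@k["R"].T+k["t"]; q=q@k["camera_matrix"].T; return q[:,:2]/q[:,2:]
def plane(c,px,z):
    k=CAL[c]; r=k["R"].T@np.linalg.solve(k["camera_matrix"],[px[0],px[1],1]); o=-k["R"].T@k["t"]
    return o+r*(z-o[2])/r[2]
def Rz(a): c,s=np.cos(a),np.sin(a); return np.array([[c,-s,0],[s,c,0],[0,0,1]])
def cov(P,e):  # cover-frame point -> world ; e=(x,y,yaw,hinge)
    h=e[3]; P=np.atleast_2d(P)
    c,s=np.cos(h),np.sin(h)  # front(-x) raised
    q=np.stack([P[:,0]*c+P[:,2]*s,P[:,1],-P[:,0]*s+P[:,2]*c],1)+[80,-46,92]
    return q@Rz(e[2]).T+[e[0],e[1],0]
def ext(P,e): return np.atleast_2d(P)@Rz(e[2]).T+[e[0],e[1],0]
E
cat > fit.py <<'E'
from h import *
def tz(u,v): return np.array([260+u/4.4-.4,130+v/4.4-.4])
def sz(u,v): return np.array([310+u/4.4-.4,180+v/4.4-.4])
C=[("top",(-165,61,3),tz(242,325)),("top",(-3,61,3),tz(470,83)),("top",(-3,-61,3),tz(692,245)),("top",(-165,-61,3),tz(465,512)),
("scene",(-165,61,3),sz(177,192)),("scene",(-165,-61,3),sz(186,350)),("scene",(-3,-61,3),sz(682,452))]
B=[("top",(-85,110,85),tz(75,238)),("scene",(-85,-110,85),sz(180,462))]
def res(e,s=1):
    return np.concatenate([(proj(c,cov(P,e))[0]-m) for c,P,m in C]+[(proj(c,ext(P,e))[0]-m) for c,P,m in B])
p=plane("top",tz(330,260),90)
r=least_squares(res,[p[0],p[1],-.7,.2],loss="soft_l1")
e=r.x; print(e,np.degrees(e[2])); print(np.round(res(e).reshape(-1,2),1))
np.save("e.npy",e)
g=plane("top",tz(210,157),127); print("gauge",g,"ext frame",(g-[e[0],e[1],0])@Rz(e[2]))
gs=plane("scene",sz(302,156),127); print("gauge scene",gs)
for n,u in(("mark",(214,204)),("ptr",(185,193))):
    q=(plane("top",tz(*u),127)-g)@Rz(e[2]); print(n,q,np.hypot(*q[:2]),np.arctan2(-q[1],-q[0]))
w=cov([(-135,0,18)],e)[0]; print("wing",w,proj("top",w),proj("scene",w))
a,b=[plane("top",tz(*u),92+3+27) for u in((368,401),(426,332))]; m=(a+b)/2; d=b-a
print("marks mid",m,"yaw",np.arctan2(d[1],d[0]),"cov axis",cov([(-135,0,3)],e))
a,b=[plane("top",tz(*u),92+3+27+23) for u in((427,373),(388,313))]; d=b-a;print("wing line",np.arctan2(d[1],d[0])-e[2],np.linalg.norm(d),(a+b)/2,cov([(-135,0,26)],e))
for c in("top","scene"):
  D=np.load(c+"0d.npy"); q=cov([(-60,20,3)],e)[0];u=proj(c,q)[0]; print(c,"depth",D[int(u[1]),int(u[0])],(CAL[c]["R"]@q+CAL[c]["t"])[2])
E
python3 fit.py
```

```text
[ 6.73031044e+02 -2.30951837e+02 -6.95974060e-01  2.01218251e-01] -39.87637630855579
[[-0.6  0.8]
 [-0.1 -0.5]
 [ 0.   1.3]
 [ 1.8  0.7]
 [ 1.6  2.8]
 [ 2.4 -0.9]
 [-1.7 -1.2]
 [-2.1 -2. ]
 [-0.1  1.1]]
gauge [ 695.32182298 -155.53076042  127.        ] ext frame [-31.24835817  72.17172357 127.        ]
gauge scene [ 691.41545695 -156.07143962  127.        ]
mark [-14.83805689 -14.5211929    0.        ] 20.76133366141314 0.7746059363025514
ptr [-18.84930169  -2.134163     0.        ] 18.969734474674933 0.1127422672678599
wing [ 606.18145621 -235.04407599  136.61835404] [[351.99609268 210.50832163]] [[374.43893721 236.41462069]]
marks mid [ 605.80039328 -232.40470522  122.        ] yaw -0.6961747810416816 cov axis [[ 603.88074286 -233.12199228  121.92099671]]
wing line 1.2394453404898067 29.217217381516097 [ 609.30580784 -234.75027025  145.        ] [[ 607.40850333 -236.0691873   144.45694461]]
top depth 864.3631 865.9715909115378
scene depth 958.2762 959.0797685984872
```

```bash
cat >> h.py <<'E'
def polar(c,img,g,e,r=(8,20),n=720,z=127):
    a=np.arange(n)*2*np.pi/n-np.pi; rr=np.arange(r[0],r[1],.5)
    P=np.array([[g[0]+0*0,g[1],z]]); A,Rr=np.meshgrid(a,rr,indexing="ij")
    w=e[2]+np.pi+A
    X=np.stack([g[0]+Rr*np.cos(w),g[1]+Rr*np.sin(w),np.full_like(A,z)],-1).reshape(-1,3)
    u=proj(c,X).astype(np.float32)
    s=cv2.remap(img.astype(np.float32),u[:,0].reshape(n,-1),u[:,1].reshape(n,-1),cv2.INTER_CUBIC)
    return a,rr,s
def cen(a,w,a0=None,win=.35):
    i=np.argmax(w if a0 is None else w*(abs(a-a0)<.5)); a0=a[i]
    for _ in range(5):
        m=abs((a-a0+np.pi)%(2*np.pi)-np.pi)<win; ww=np.clip(w-np.percentile(w[m],30),0,None)*m
        a0=a0+np.sum(((a-a0+np.pi)%(2*np.pi)-np.pi)*ww)/ww.sum()
    return a0
def center(c,img,g0,e,z=127):
    # centre of the white dial: maximise dial/ring contrast
    def f(d):
        a,r,s=polar(c,img,(g0[0]+d[0],g0[1]+d[1]),e,(17,33),180,z); s=s.mean(2)
        # ring edge: each angle, radius of bright->dark
        prof=s; return prof
    best=None
    for _ in range(6):
        s=f((0,0)); rr=np.arange(17,33,.5); gr=np.clip(-np.gradient(s,axis=1),0,None)**2; rad=(gr*rr).sum(1)/gr.sum(1)
        a=np.arange(180)*2*np.pi/180-np.pi; w=e[2]+np.pi+a
        A=np.stack([np.cos(w),np.sin(w),np.ones(180)],1); s0=np.linalg.lstsq(A,rad,rcond=None)[0]
        g0=np.array([g0[0]+s0[0],g0[1]+s0[1]])
    return g0,s0[2]
def gauge(c,img,g,e):
    a,r,s=polar(c,img,g,e,(12,21)); red=np.clip(s[...,0]-s[...,1:].mean(2),0,None).mean(1)
    b=cen(a,red)
    a,r,s=polar(c,img,g,e,(6,18)); dark=np.clip(s.max()-s.max(2),0,None).mean(1)
    p=cen(a,dark)
    return b,p,red.max(),dark.max()
E
python3 - <<'E'
from h import *
e=np.load("e.npy")
for c,g in(("top",(695.3,-155.5)),("scene",(691.4,-156.1))):
    img=cv2.imread(f"pics/{c}0.png")[:,:,::-1]
    for dx,dy in((0,0),(1,0),(-1,0),(0,1),(0,-1)): print(c,dx,dy,gauge(c,img,(g[0]+dx,g[1]+dy),e))
    print(center(c,img,np.array(g),e))
    a,r,s=polar(c,img,g,e,(0,34)); cv2.imwrite(f"pics/pol{c}.png",cv2.resize(s[:,:,::-1].clip(0,255).astype(np.uint8),(400,600)))
E
```

```text
top 0 0 (np.float64(0.7780907177538837), np.float64(0.11775849956912261), np.float32(38.143764), np.float32(48.550537))
top 1 0 (np.float64(0.7738628873309669), np.float64(0.16916236496619014), np.float32(32.243385), np.float32(48.21335))
top -1 0 (np.float64(0.7822656666733633), np.float64(0.06728995153199051), np.float32(43.891533), np.float32(48.388203))
top 0 1 (np.float64(0.8310804540128713), np.float64(0.18863827468669483), np.float32(37.525085), np.float32(47.788776))
top 0 -1 (np.float64(0.7249923111505087), np.float64(0.046335801213131876), np.float32(38.48996), np.float32(48.667553))
(array([ 694.0353287 , -155.09890287]), np.float64(23.392118737166722))
scene 0 0 (np.float64(0.8983720792307995), np.float64(0.2717441626913927), np.float32(22.851526), np.float32(37.539272))
scene 1 0 (np.float64(0.8526033000291615), np.float64(0.3206539216994479), np.float32(20.582499), np.float32(35.626453))
scene -1 0 (np.float64(0.9298892526581042), np.float64(0.23344359503972723), np.float32(24.430687), np.float32(38.9275))
scene 0 1 (np.float64(0.9398285613257626), np.float64(0.33151822742730547), np.float32(23.250065), np.float32(38.071903))
scene 0 -1 (np.float64(0.8551893905191198), np.float64(0.21231605716779042), np.float32(22.401201), np.float32(36.963856))
(array([ 690.82660788, -156.53187799]), np.float64(21.07370979917803))
```

View pics/poltop.png

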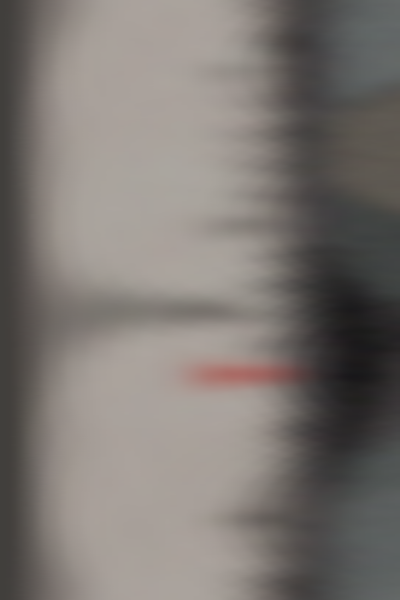

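View pics/polscene.png

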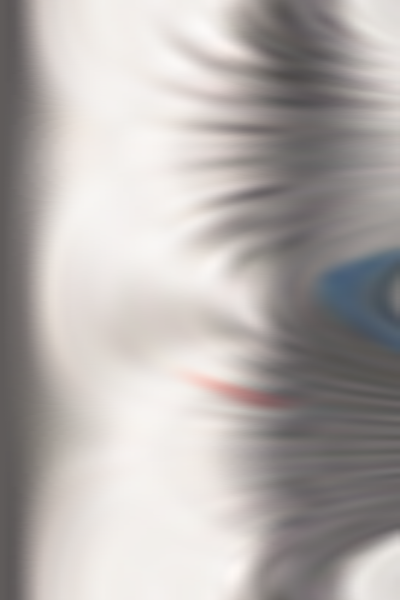

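```bash
cat >> h.py <<'E'
def ori(deg):
    f=np.radians(deg); c,s=np.cos(f),np.sin(f); return np.array([[c,0,-s],[s,0,c],[0,-1,0]])
def st(t=""):
    o=arm.get_obs(); print(t,round(o["clock"],2),np.round(o["tcp_pos"],1),"F",np.round(o["contact_force"],1),"T",np.round(o["torque"],2),"w",round(o["grip_width"],1),"q",np.round(o["joint_positions"],1)); return o
E
python3 - <<'E'
from h import *
D=np.load("top0d.npy");k=CAL["top"]
v,u=np.mgrid[0:480,0:640]
X=np.stack([(u-k["camera_matrix"][0,2])/k["camera_matrix"][0,0]*D,(v-k["camera_matrix"][1,2])/k["camera_matrix"][1,1]*D,D],-1)
W=(X-k["t"])@k["R"]; H=np.where(D>0,W[...,2],0)
def mx(n,a): print(n,"max z",np.percentile(H[a],99.5))
mx("blob",np.s_[180:410,90:280]); mx("deck",np.s_[150:156,326:334]); mx("bottle",np.s_[60:135,215:262]); print(W[105,238],H[100:300:20,180])
for z in(300,180,113):
  for p in(159,121): print(z,p,arm.solve_ik([693.5,-155.7,z],ori(p)))
# board lower edge
for c in ((300,66),(390,88)): print(c,W[c[1],c[0]])
E
```

```text
blob max z 90.79602860479774
deck max z 86.55631923848186
bottle max z 213.9995841668076
[811.12196801 -26.12541318 137.05831074] [-152.33502221 -281.2037622  -447.45733351 -653.47682205 -785.27535375
   83.41915809   74.53807914   79.69830174   72.36036904   69.74727302]
300 159 [-17.86045151  23.70419046  15.9024973   82.19830684   0.
 -86.86045151]
300 121 [-17.86045151  23.70419046  15.9024973   82.19830684   0.
 -48.86045151]
180 159 [-17.86045151  26.50966027   5.67158495  69.16192468   0.
 -86.86045151]
180 121 [-17.86045151  26.50966027   5.67158495  69.16192468   0.
 -48.86045151]
113 159 [-17.86045151  29.21341284   1.41878893  62.20537609   0.
 -86.86045151]
113 121 [-17.86045151  29.21341284   1.41878893  62.20537609   0.
 -48.86045151]
(300, 66) [ 851.83343994 -143.55324907  199.83028792]
(390, 88) [ 809.29358256 -300.1471239   199.28871562]
```

```bash
python3 - <<'E'
from h import *
g=[693.5,-155.7]
arm.goto(g+[240],ori(159)); st("above")
arm.servo_line(g+[114],vel=120); st("down")
arm.grip(60,30); st("60")
c=arm.camera("scene")[0]; cv2.imwrite("pics/s1.png",c[150:330,280:520,::-1].repeat(3,0).repeat(3,1))
E
```

```text
above 3.92 [ 693.6 -155.   240. ] F [-0.7  0.1 -0.1] T [-0.01  0.   -0.03] w 85.4 q [-17.8  24.8  10.3  75.6   0.  -86.9]
down 5.12 [ 694.3 -155.9  115.2] F [0.4 0.  0. ] T [-0.03  0.04 -0.04] w 85.3 q [-17.9  29.1   1.6  62.3   0.  -86.9]
60 5.5 [ 693.7 -155.8  114.4] F [-0.4  0.6  0.4] T [0.01 0.   0.02] w 59.9 q [-17.9  29.1   1.5  62.3   0.  -86.9]
```

View pics/s1.png

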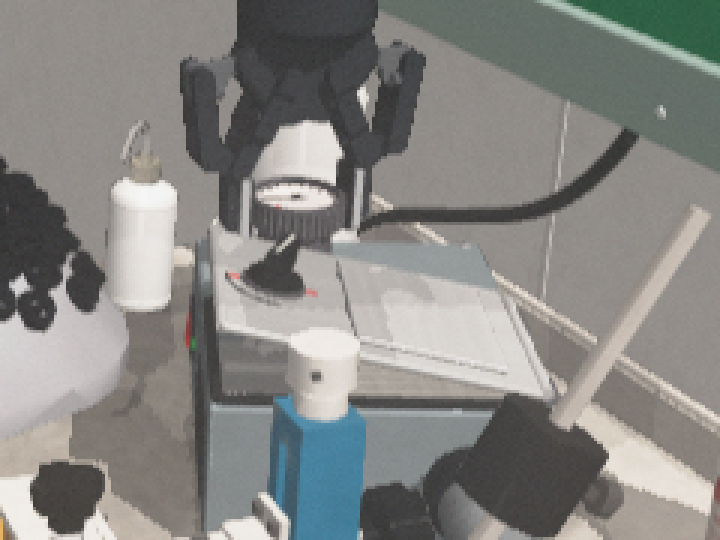

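The fingers straddle the bezel (picture ≈(295,200)) with no contact at an opening of 60 mm. I'll grip and turn it.

```bash
python3 - <<'E'
from h import *
g=[693.5,-155.7]
arm.grip(50,30); o=st("grip")
p=o["tcp_pos"]
arm.servo_line(g+[114.2],ori(159-37.8),vel=60); st("turned")
arm.wait(.2)
arm.grip(68); st("rel")
arm.servo_line(g+[200],vel=200)
arm.goto([480,60,260],ori(121)); st("away")
for c in("top","scene"):
    i=arm.camera(c)[0]; cv2.imwrite(f"pics/{c}2.png",i[:,:,::-1])
    e=np.load("e.npy")
    for gg in((695.3,-155.5),(694.3,-155.3),(691.4,-156.1)): print(c,gauge(c,i,gg,e))
    r0,r1,c0,c1=((130,250,260,440) if c=="top" else (180,300,310,490))
    cv2.imwrite(f"pics/{c}2z.png",cv2.resize(i[r0:r1,c0:c1,::-1],None,fx=4.4,fy=4.4,interpolation=cv2.INTER_CUBIC))
E
```

```text
grip 5.77 [ 694.9 -156.2  114.9] F [ 2.3 -1.   2.7] T [-0.26 -0.59  0.06] w 55.0 q [-17.9  29.1   1.6  62.2  -0.  -86.9]
turned 6.58 [ 694.9 -156.2  114.9] F [ 5.9 -1.2  1. ] T [-0.56 -1.19 -0.04] w 55.3 q [-17.9  29.1   1.6  62.2  -0.  -49.1]
rel 7.06 [ 691.7 -155.   113. ] F [-0.3  0.7  0.4] T [0.03 0.01 0.09] w 67.8 q [-17.9  29.2   1.4  62.4   0.  -49.1]
away 8.82 [480.9  59.5 259.7] F [ 0.7 -0.7  1. ] T [ 0.01 -0.06 -0.02] w 68.3 q [ -0.6   1.  -17.1  71.9  -0.  -31.5]
top (np.float64(0.1756776779635239), np.float64(0.11810469179763697), np.float32(27.417305), np.float32(47.656055))
top (np.float64(0.14662793474302088), np.float64(0.08116760825833601), np.float32(32.909138), np.float32(47.226788))
top (np.float64(0.005482792803903026), np.float64(-0.1318366795364495), np.float32(43.364773), np.float32(41.71409))
scene (np.float64(0.36888774644109185), np.float64(-2.1977875156824362), np.float32(23.535477), np.float32(47.57616))
scene (np.float64(0.3818406851359886), np.float64(-1.7925254747856334), np.float32(31.578814), np.float32(40.66972))
scene (np.float64(0.3467758435406464), np.float64(0.27843170765809094), np.float32(48.670696), np.float32(36.983036))
```

View pics/top2z.png

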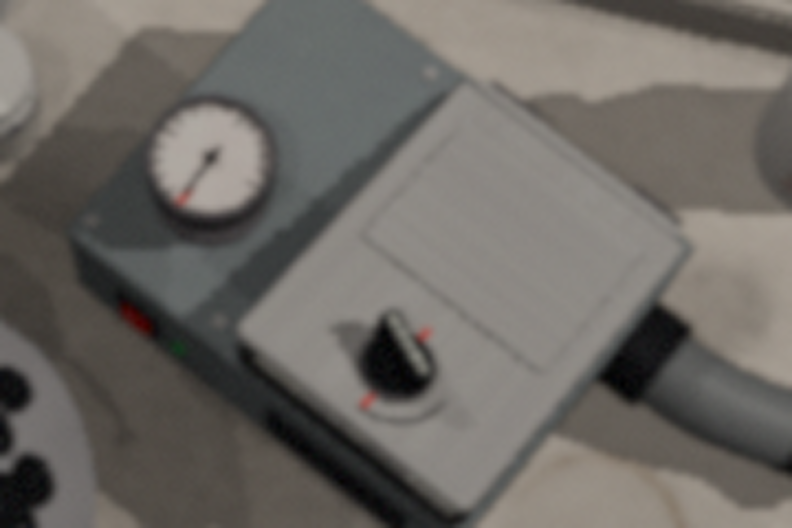

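View pics/scene2z.png

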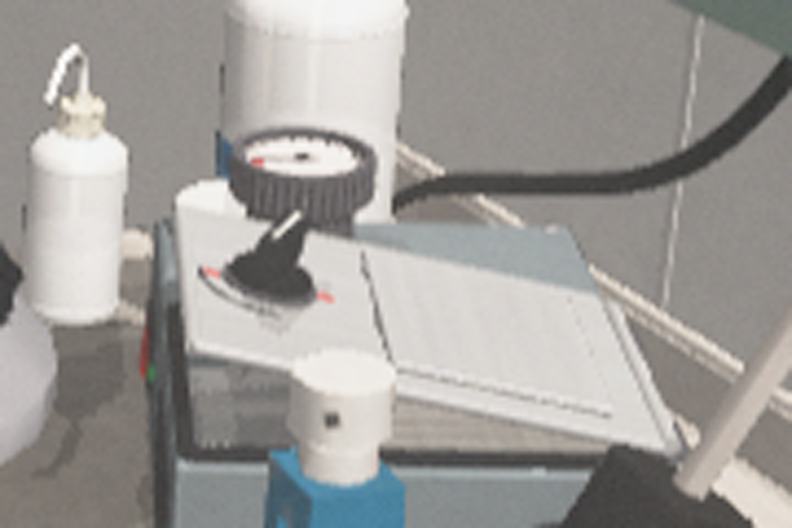

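```bash
python3 - <<'E'
from h import *
e=np.load("e.npy")
i0=cv2.imread("pics/top0.png")[:,:,::-1];i2=cv2.imread("pics/top2.png")[:,:,::-1]
for g in((695.3,-155.5),(694.5,-155.3),(695.3,-154.8),(695.3,-156.2)):
    # rotation from red mark radius-resolved; pointer by radius
    out=[]
    for (lo,hi) in((7,11),(11,15),(14,18),(15,19),(17,21)):
        a,r,s0=polar("top",i0,g,e,(lo,hi)); _,_,s2=polar("top",i2,g,e,(lo,hi))
        d=lambda s:np.clip(s.max()-s[...,0],0,None).mean(1)
        R=lambda s:np.clip(s[...,0]-s[...,1:].mean(2)-6,0,None).mean(1)
        out.append((lo,[round(cen(a,d(s0),.1,.25),3), round(cen(a,R(s0),.75,.25),3), round(cen(a,R(s2),.1,.3),3), round(cen(a,np.clip(d(s2),0,None),.1,.25),3)]))
    print(g); [print("  r",*x) for x in out]
    a,r,s0=polar("top",i0,g,e,(15,22)); _,_,s2=polar("top",i2,g,e,(15,22))
    h=lambda s:(lambda q:q-cv2.blur(q,(1,61),borderType=cv2.BORDER_REPLICATE))(s[...,1].astype(np.float32))
    A,B=h(s0),h(s2); best=[]
    for k in range(40,100):
        Bs=np.roll(B,k,0); m=(abs(a)>1.3)&(abs(a)<2.9); best.append((A[m]*Bs[m]).sum()/np.sqrt((A[m]**2).sum()*(Bs[m]**2).sum()))
    k=np.argmax(best);print("  rot",-(k+40)*2*np.pi/720,best[k])
E
```

```text
(695.3, -155.5)
  r 7 [np.float64(0.125), np.float64(0.863), np.float64(1.226), np.float64(0.129)]
  r 11 [np.float64(0.111), np.float64(0.764), np.float64(0.365), np.float64(0.112)]
  r 14 [np.float64(0.112), np.float64(0.782), np.float64(0.209), np.float64(0.112)]
  r 15 [np.float64(0.112), np.float64(0.781), np.float64(0.189), np.float64(0.11)]
  r 17 [np.float64(0.115), np.float64(0.779), np.float64(0.159), np.float64(0.1)]
  rot -0.6632251157578452 0.5648932
(694.5, -155.3)
  r 7 [np.float64(0.086), np.float64(0.843), np.float64(1.078), np.float64(0.09)]
  r 11 [np.float64(0.09), np.float64(0.791), np.float64(0.291), np.float64(0.091)]
  r 14 [np.float64(0.094), np.float64(0.797), np.float64(0.179), np.float64(0.093)]
  r 15 [np.float64(0.097), np.float64(0.796), np.float64(0.164), np.float64(0.09)]
  r 17 [np.float64(0.106), np.float64(0.792), np.float64(0.137), np.float64(0.079)]
  rot -0.6544984694978736 0.63052446
(695.3, -154.8)
  r 7 [np.float64(0.189), np.float64(0.95), np.float64(1.265), np.float64(0.193)]
  r 11 [np.float64(0.157), np.float64(0.804), np.float64(0.386), np.float64(0.158)]
  r 14 [np.float64(0.149), np.float64(0.82), np.float64(0.235), np.float64(0.148)]
  r 15 [np.float64(0.148), np.float64(0.819), np.float64(0.216), np.float64(0.144)]
  r 17 [np.float64(0.15), np.float64(0.815), np.float64(0.185), np.float64(0.132)]
  rot -0.6632251157578452 0.4892012
(695.3, -156.2)
  r 7 [np.float64(0.063), np.float64(0.78), np.float64(1.216), np.float64(0.066)]
  r 11 [np.float64(0.064), np.float64(0.725), np.float64(0.341), np.float64(0.065)]
  r 14 [np.float64(0.075), np.float64(0.744), np.float64(0.184), np.float64(0.075)]
  r 15 [np.float64(0.077), np.float64(0.743), np.float64(0.163), np.float64(0.075)]
  r 17 [np.float64(0.082), np.float64(0.743), np.float64(0.134), np.float64(0.07)]
  rot -0.6719517620178169 0.6016469
```

```bash
python3 - <<'E'
from h import *
e=np.load("e.npy")
i0=cv2.imread("pics/top0.png")[:,:,::-1];i2=cv2.imread("pics/top2.png")[:,:,::-1]
R=lambda s:np.clip(s[...,0]-s[...,1:].mean(2)-6,0,None).mean(1)
d=lambda s:np.clip(s.max()-s[...,0],0,None).mean(1)
for g in((695.3,-155.5),(694.9,-155.4),(694.5,-155.3)):
  for lo,hi in((18,20),(20,22),(21,23),(22,24),(23,25)):
    a,r,s0=polar("top",i0,g,e,(lo,hi)); _,_,s2=polar("top",i2,g,e,(lo,hi))
    print(g,lo,round(cen(a,R(s0),.75,.25),3),round(cen(a,R(s2),.1,.25),3),R(s0).max(),R(s2).max())
a=cv2.resize(i2[155:185,290:325,::-1],None,fx=20,fy=20,interpolation=cv2.INTER_CUBIC);cv2.imwrite("pics/g2.png",a)
a=cv2.resize(cv2.imread("pics/scene2.png")[205:235,355:400],None,fx=16,fy=16,interpolation=cv2.INTER_CUBIC);cv2.imwrite("pics/g2s.png",a)
E
```

```text
(695.3, -155.5) 18 0.78 0.16 55.80359 38.096764
(695.3, -155.5) 20 0.776 0.138 57.70805 53.30717
(695.3, -155.5) 21 0.772 0.131 54.693787 55.620163
(695.3, -155.5) 22 0.769 0.125 48.40557 51.77295
(695.3, -155.5) 23 0.767 0.119 38.924618 42.312485
(694.9, -155.4) 18 0.786 0.148 57.274277 41.52138
(694.9, -155.4) 20 0.781 0.129 56.810272 54.86707
(694.9, -155.4) 21 0.778 0.123 52.581238 54.81411
(694.9, -155.4) 22 0.774 0.117 44.933487 48.75164
(694.9, -155.4) 23 0.773 0.111 34.234276 37.168068
(694.5, -155.3) 18 0.793 0.137 58.27588 44.806
(694.5, -155.3) 20 0.787 0.12 55.60841 55.602364
(694.5, -155.3) 21 0.783 0.114 49.985687 53.22688
(694.5, -155.3) 22 0.78 0.108 41.138397 44.873516
(694.5, -155.3) 23 0.779 0.101 29.362263 32.14755
```

View pics/g2.png

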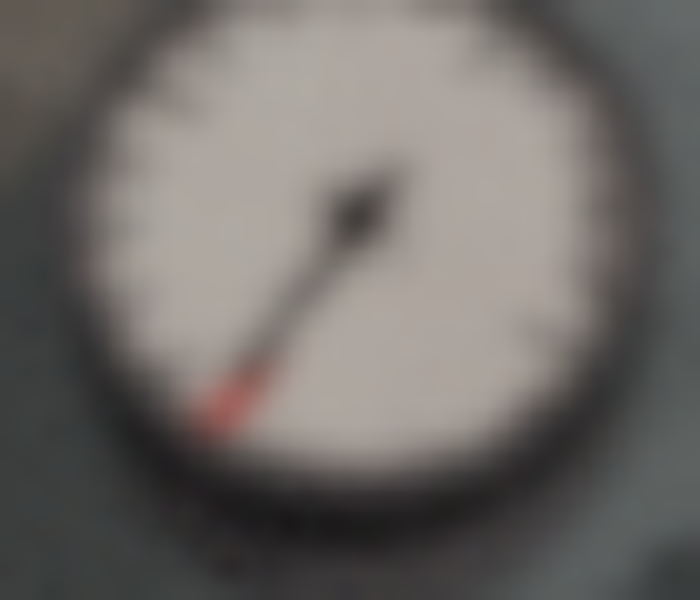

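View pics/g2s.png

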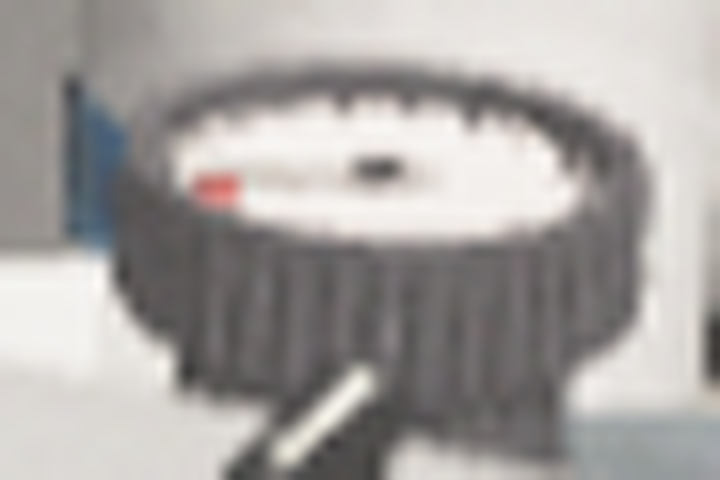

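```bash
cat >> h.py <<'E'
def wpose(e,h,rel,lift):
    """tool pose: hinge h, jaw angle = wing angle rel + 90deg, TCP lift mm above wing_grip along cover normal"""
    ee=[e[0],e[1],e[2],h]
    p=cov([(-135,0,18+lift)],ee)[0]
    c,s=np.cos(h),np.sin(h); Ry=np.array([[c,0,s],[0,1,0],[-s,0,c]])
    R=Rz(e[2])@Ry@Rz(-e[2])@ori(np.degrees(e[2]+rel)+90)
    return p,R
E
python3 - <<'E'
from h import *
e=np.load("e.npy"); e[:2]+=[1.7,.6]; np.save("e2.npy",e)
D=np.load("top0d.npy");k=CAL["top"]
for u,v in((450,285),(447,268),(545,300),(575,275),(583,270),(605,335)):
    d=D[v,u]; X=np.linalg.solve(k["camera_matrix"],[u,v,1])*d; print((u,v),np.round(k["R"].T@(X-k["t"])))
for h,rel,l in((.2,1.24,80),(.2,1.24,7),(.2,0,7),(0,0,7),(0,0,5)):
    p,R=wpose(e,h,rel,l); print(np.round(p,1),np.round(R,2).tolist(),np.round(arm.solve_ik(p,R),1))
# refine wing line: top image whiteness
i=cv2.imread("pics/top2.png")[:,:,::-1].astype(float)
E
```

```text
(450, 285) [ 467. -385.  192.]
(447, 268) [ 505. -404.  115.]
(545, 300) [ 440. -517.  227.]
(575, 275) [ 471. -538.  278.]
(583, 270) [ 476. -541.  292.]
(605, 335) [ 387. -623.  191.]
[ 620.  -244.6  214.9] [[-0.5, -0.15, -0.85], [0.84, 0.13, -0.52], [0.19, -0.98, 0.06]] [-28.1  28.5  12.1  84.8   2.3 -59.5]
[ 608.9 -235.3  143.3] [[-0.5, -0.15, -0.85], [0.84, 0.13, -0.52], [0.19, -0.98, 0.06]] [-27.8  29.6   4.9  76.6   2.4 -59.2]
[ 608.9 -235.3  143.3] [[0.64, -0.15, -0.75], [0.77, 0.13, 0.63], [-0.0, -0.98, 0.2]] [-27.8  29.6   4.9  76.6   2.4  11.8]
[ 603.  -230.4  117. ] [[0.64, 0.0, -0.77], [0.77, 0.0, 0.64], [0.0, -1.0, 0.0]] [-26.6  22.9  -7.8  59.3   0.   13.2]
[ 603.  -230.4  115. ] [[0.64, 0.0, -0.77], [0.77, 0.0, 0.64], [0.0, -1.0, 0.0]] [-26.6  23.   -7.9  59.    0.   13.2]
```

```bash
python3 - <<'E'
from h import *
e=np.load("e2.npy")
arm.grip(45,50)
arm.goto(*wpose(e,.2,1.24,85)); st("above")
p,R=wpose(e,.2,1.24,8); arm.servo_line(p,vel=100); st("down")
i=arm.camera("top")[0]; cv2.imwrite("pics/t3.png",cv2.resize(i[130:250,260:440,::-1],None,fx=4.4,fy=4.4,interpolation=cv2.INTER_CUBIC))
i=arm.camera("scene")[0]; cv2.imwrite("pics/s3.png",cv2.resize(i[150:300,300:500,::-1],None,fx=4,fy=4,interpolation=cv2.INTER_CUBIC))
E
```

```text
above 10.55 [ 620.8 -243.9  220.4] F [-0.5  0.8  0.2] T [-0.1  -0.2  -0.01] w 44.5 q [-28.   28.4  12.6  85.4   2.4 -59.5]
down 11.47 [ 609.6 -235.6  145.1] F [ 0.3 -0.8 -0.2] T [-0.16 -0.11 -0.02] w 44.6 q [-27.8  29.5   5.1  76.7   2.4 -59.2]
```

View pics/s3.png

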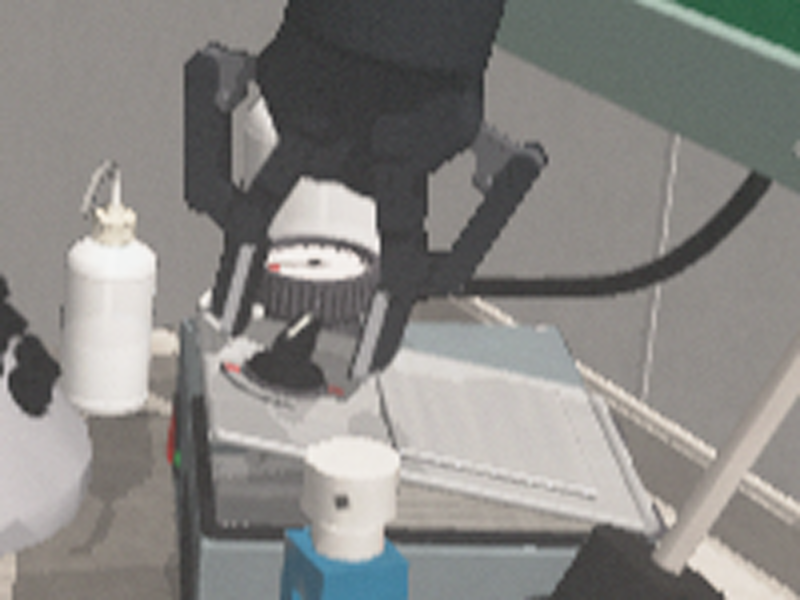

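View pics/t3.png

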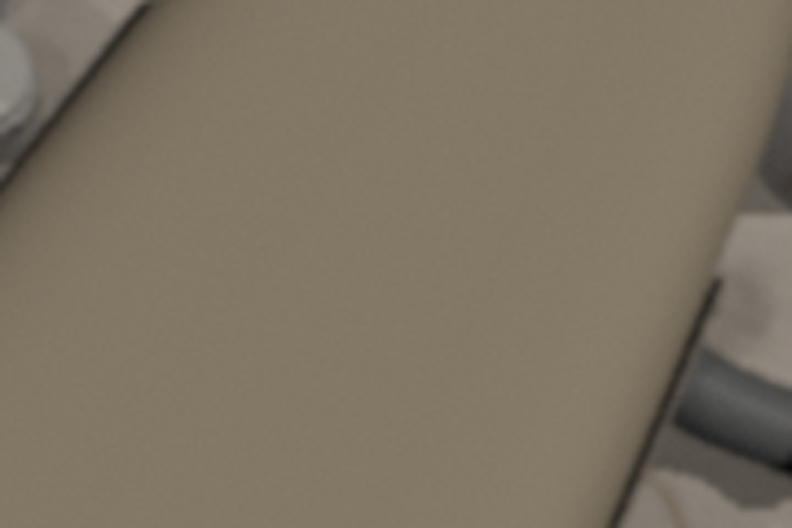

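The wing (≈(295,345) in the scene crop) sits between the two pads. The arm blocks the top view. Closing and turning.

```bash
python3 - <<'E'
from h import *
e=np.load("e2.npy")
arm.grip(20,50); st("20")
arm.grip(4,50); st("grip")
for r in (.9,.6,.3,0):
    p,R=wpose(e,.2,r,8); arm.servo_line(p,R,vel=60); st(f"r{r}")
i=arm.camera("scene")[0]; cv2.imwrite("pics/s4.png",cv2.resize(i[150:300,300:500,::-1],None,fx=4,fy=4,interpolation=cv2.INTER_CUBIC))
E
```

```text
20 11.93 [ 609.1 -235.5  144.4] F [ 0.2 -0.7 -0.4] T [-0.1  -0.16 -0.01] w 19.9 q [-27.8  29.6   5.   76.7   2.4 -59.2]
grip 12.18 [ 608.5 -234.9  144.3] F [-1.8  1.1  1.8] T [ 0.32  0.22 -0.06] w 7.4 q [-27.8  29.5   5.   76.8   2.4 -59.2]
r0.9 12.68 [ 608.6 -235.   144.2] F [-2.3  3.2  1. ] T [ 0.35  0.4  -0.04] w 7.6 q [-27.8  29.6   5.   76.7   2.4 -39.8]
r0.6 13.12 [ 608.5 -235.2  144.2] F [-2.7  2.3  2.7] T [0.35 0.59 0.  ] w 7.5 q [-27.8  29.6   5.   76.7   2.4 -22.7]
r0.3 13.57 [ 608.5 -235.3  144.2] F [-3.8  1.7  1.6] T [0.33 0.8  0.05] w 7.2 q [-27.8  29.6   5.   76.7   2.4  -5.5]
r0 14.03 [ 608.5 -235.4  144.2] F [-3.9  2.1  2.1] T [ 0.27  0.97 -0.  ] w 7.5 q [-27.8  29.6   5.   76.7   2.3  11.6]
```

View pics/s4.png

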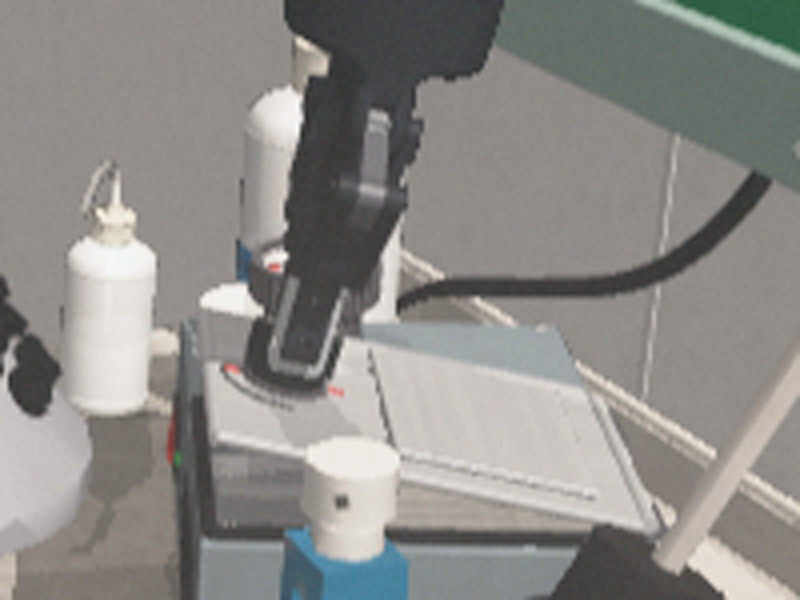

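```bash
python3 - <<'E'
from h import *
e=np.load("e2.npy")
arm.grip(40); st("rel")
arm.servo_line(wpose(e,.2,0,85)[0],vel=250)
arm.goto([480,60,260],ori(50)); st("away")
for c in("top","scene"):
    i=arm.camera(c)[0]; cv2.imwrite(f"pics/{c}5.png",i[:,:,::-1])
    r0,r1,c0,c1=((130,250,260,440) if c=="top" else (180,300,310,490))
    cv2.imwrite(f"pics/{c}5z.png",cv2.resize(i[r0:r1,c0:c1,::-1],None,fx=4.4,fy=4.4,interpolation=cv2.INTER_CUBIC))
    if c=="top":
        cv2.imwrite("pics/t5zz.png",cv2.resize(i[195:230,335:375,::-1],None,fx=16,fy=16,interpolation=cv2.INTER_CUBIC))
        for gg in((695.3,-155.5),(694.9,-155.4)): print(gauge(c,i,gg,e))
E
```

```text
rel 14.49 [ 609.7 -235.8  144.5] F [ 0.2  0.3 -0.6] T [-0.11 -0.18 -0.02] w 40.1 q [-27.8  29.6   5.1  76.6   2.4  11.8]
away 16.23 [480.8  59.4 259.8] F [0.  0.7 0.5] T [-0.04  0.01 -0.05] w 39.6 q [ -0.6   1.  -17.1  71.9  -0.   39.4]
(np.float64(0.1736305777361257), np.float64(0.11813831404557369), np.float32(28.021318), np.float32(48.469227))
(np.float64(0.1627038938738337), np.float64(0.1049209743202625), np.float32(30.244907), np.float32(48.38795))
```

View pics/t5zz.png

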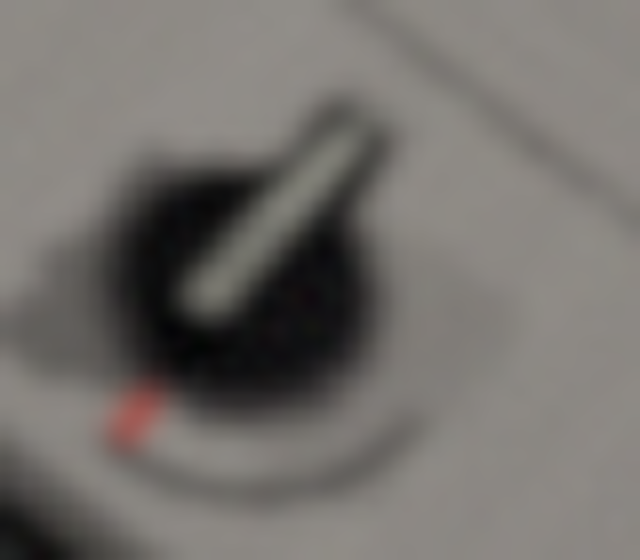

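View pics/top5z.png

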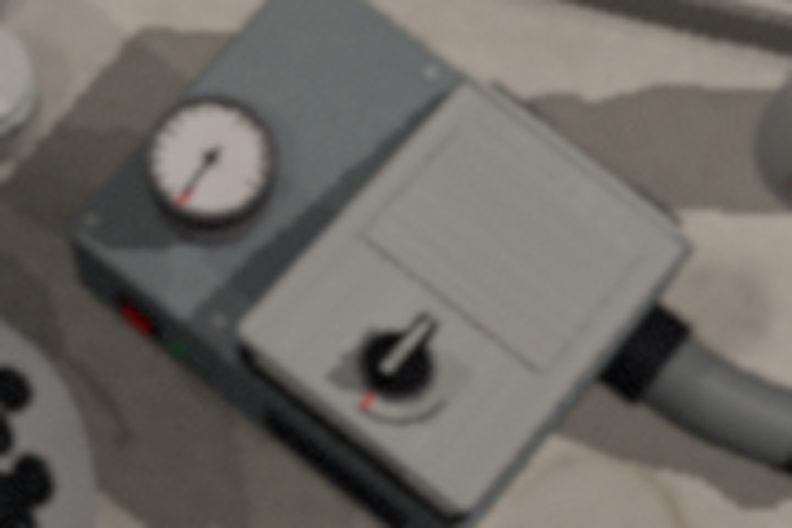

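View pics/scene5z.png

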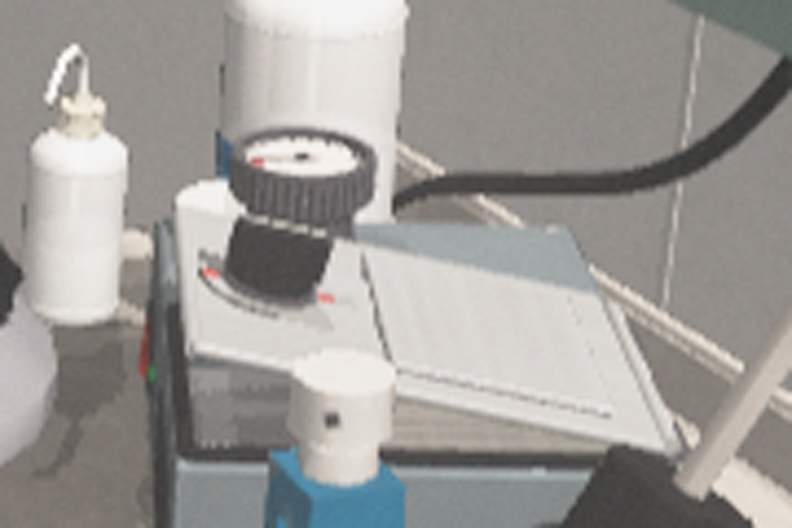

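Wing line, (205,300) to (355,125) in the 16x crop, is at 49.4° in the image. The red marks gave 49.9°, so the wing is in line. The gauge hasn't changed. I'll re-grip and press along the hinge arc, watching the force.

```bash
python3 - <<'E'
from h import *
e=np.load("e2.npy")
arm.goto(*wpose(e,.2,0,70)); st("above")
arm.servo_line(wpose(e,.2,0,8)[0],vel=100)
arm.grip(4,60); st("grip")
for h in (.17,.14,.115,.10,.085,.07,.05,.03,.015,.0):
    p,R=wpose(e,h,0,8); arm.servo_line(p,R,vel=40); o=st(f"h{h}")
    if o["contact_force"][2]>16: print("STOP"); break
arm.camera("scene")
i=arm.camera("scene")[0]; cv2.imwrite("pics/s6.png",cv2.resize(i[150:300,300:500,::-1],None,fx=4,fy=4,interpolation=cv2.INTER_CUBIC))
E
```

```text
above 17.62 [ 618.5 -242.1  205.7] F [0.1 1.4 0.7] T [-0.08 -0.12  0.01] w 39.9 q [-27.9  28.5  11.   83.7   2.4  11.6]
grip 18.77 [ 609.3 -236.1  144.9] F [-0.7 -1.5  1.7] T [-0.42 -0.07  0.15] w 6.8 q [-27.8  29.5   5.1  76.7   2.3  11.8]
h0.17 19.02 [ 608.2 -235.   141. ] F [ 0.1 -2.5  0.3] T [-0.64 -0.13  0.07] w 7.1 q [-27.7  28.4   3.1  74.1   2.   12.1]
h0.14 19.27 [ 607.1 -234.2  137.2] F [-0.4 -2.6  2.7] T [-0.72 -0.11  0.07] w 7.3 q [-27.5  27.4   1.2  71.6   1.7  12.3]
h0.115 19.52 [ 606.3 -233.4  133.9] F [-2.2 -3.4  1.7] T [-0.86  0.09  0.06] w 7.2 q [-27.4  26.5  -0.4  69.4   1.4  12.5]
h0.1 19.77 [ 605.7 -233.   131.7] F [-1.5 -5.1  3.4] T [-0.97  0.11  0.1 ] w 7.4 q [-27.3  26.   -1.4  68.1   1.2  12.6]
h0.085 20.02 [ 605.3 -232.6  129.7] F [-0.3 -5.5  3.9] T [-1.09  0.12  0.12] w 7.3 q [-27.2  25.5  -2.4  66.8   1.   12.7]
h0.07 20.27 [ 604.9 -232.3  127.7] F [-1.7 -5.1  3.5] T [-1.11  0.17  0.1 ] w 7.2 q [-27.1  25.   -3.4  65.5   0.8  12.8]
h0.05 20.52 [ 604.4 -231.8  125.2] F [-1.8 -4.4  6. ] T [-1.08  0.24  0.07] w 7.2 q [-27.   24.4  -4.6  63.8   0.6  12.9]
h0.03 20.77 [ 603.9 -231.4  122.6] F [-1.6 -4.4  4.9] T [-1.07  0.26  0.02] w 7.0 q [-26.8  23.8  -5.9  62.    0.3  13. ]
h0.015 21.02 [ 603.5 -231.1  120.7] F [-2.3 -5.2  6. ] T [-1.03  0.31  0.02] w 7.1 q [-26.7  23.3  -6.8  60.7   0.2  13.1]
h0.0 21.27 [ 603.2 -230.9  118.8] F [-2.6 -4.5  6.3] T [-0.98  0.36  0.03] w 7.4 q [-26.7  22.9  -7.7  59.4  -0.   13.2]
```

View pics/s6.png

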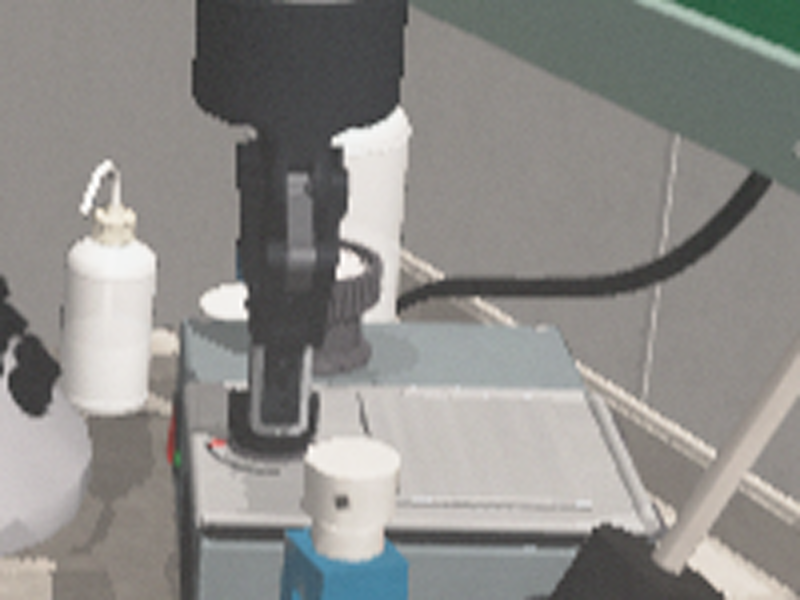

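```bash
python3 - <<'E'
from h import *
e=np.load("e2.npy")
p,R=wpose(e,0,0,8)
for d in (1,2,3,4,5,6):
    arm.servo_line(p-[0,0,d],R,vel=20); arm.wait(.15); f=np.mean([arm.get_obs()["contact_force"] for _ in range(3)],0); o=st(f"d{d}")
    if o["contact_force"][2]>15: break
i,D=arm.camera("scene"); cv2.imwrite("pics/s7.png",cv2.resize(i[150:300,300:500,::-1],None,fx=4,fy=4,interpolation=cv2.INTER_CUBIC)); np.save("d7.npy",D); cv2.imwrite("pics/scene7.png",i[:,:,::-1])
E
```

```text
d1 21.77 [ 603.2 -230.9  118.3] F [-3.3 -3.9  9.7] T [-0.87  0.56 -0.01] w 7.3 q [-26.7  22.9  -7.7  59.4  -0.   13.2]
d2 22.18 [ 603.2 -230.9  118.3] F [-5.8 -2.1 13.3] T [-0.71  0.95 -0.01] w 7.2 q [-26.7  22.9  -7.7  59.3  -0.   13.2]
d3 22.57 [ 603.3 -230.9  118.2] F [-6.9 -2.4 16.8] T [-0.6   1.3   0.04] w 7.3 q [-26.7  22.9  -7.7  59.3  -0.   13.2]
```

View pics/s7.png

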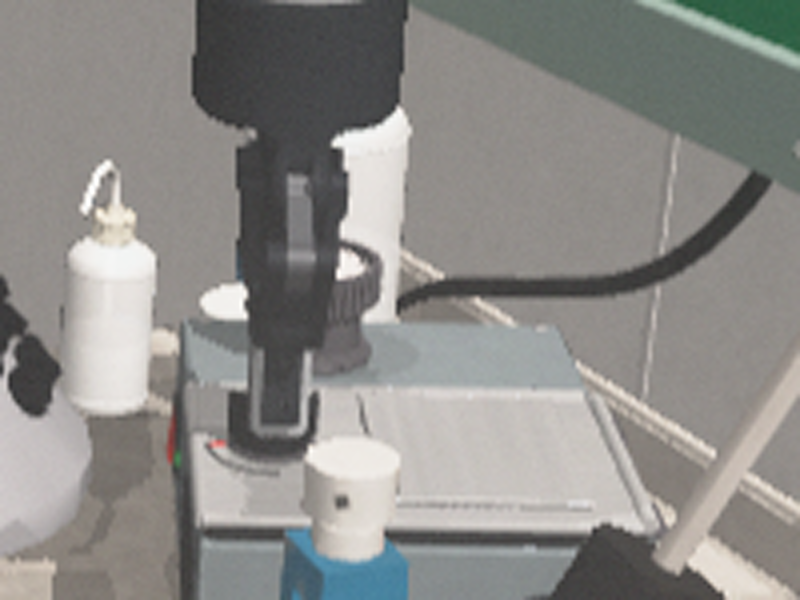

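```bash
python3 - <<'E'
from h import *
e=np.load("e2.npy");D=np.load("d7.npy");k=CAL["scene"]
for P in((-60,-20,3),(-30,0,3),(-100,-40,3),(-60,20,3)):
    out=[]
    q=cov([P],[*e[:3],0])[0];u=proj("scene",q)[0]; c=np.median(D[int(u[1])-2:int(u[1])+3,int(u[0])-2:int(u[0])+3])
    X=k["R"].T@(np.linalg.solve(k["camera_matrix"],[u[0],u[1],1])*c-k["t"]); print(P,np.round(u),np.round(X,1))
i=arm.camera("top")[0]; cv2.imwrite("pics/t7.png",i[80:330,200:520,::-1].repeat(2,0).repeat(2,1)); st()
E
```

```text
(-60, -20, 3) [420. 268.] [ 646.  -295.3   96.1]
(-30, 0, 3) [437. 262.] [ 681.9 -299.1   96. ]
(-100, -40, 3) [395. 273.] [ 467.8 -408.8  186.2]
(-60, 20, 3) [416. 256.] [ 672.9 -263.5   95.3]
 22.68 [ 603.3 -230.9  118.2] F [-5.8 -2.4 16.8] T [-0.54  1.24  0.07] w 7.2 q [-26.7  22.9  -7.7  59.3  -0.   13.2]
```

View pics/t7.png

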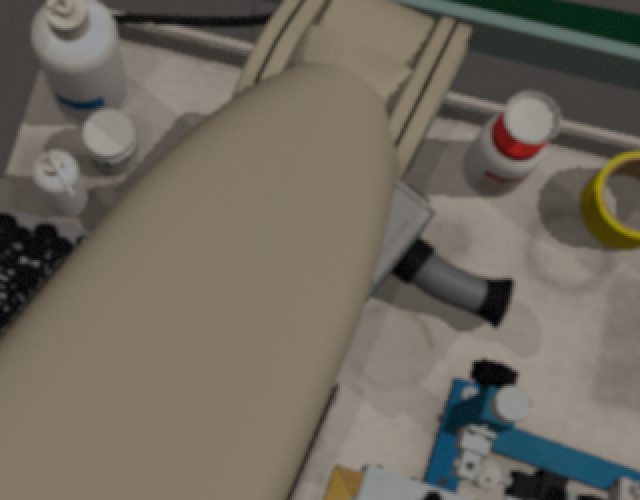

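The top view is mostly blocked by the arm; the bottles and jar that show haven't moved. Depth puts the cover face at 95–96 mm, so it is flush, and the vertical push is steady at about 17 N against the stop. Handing in.

```bash
python3 - <<'E'
from cell import arm
arm.hand_in()
E
```

```text
the job is handed in; nothing more can be done
```

The gauge is zeroed, the fastener is in line with the red marks, and the cover is held flush on its gasket. I handed the job in at about 22.7 s of the 45 s, with the arm still gripping the wing.

- **Gauge:** I turned the bezel about −0.66 rad while the cover was still ajar. In the top picture afterwards the outer end of the red mark was within about 0.02 rad of the pointer. My simpler measurement gave about 0.055 rad, because the pointer hides part of the mark.
- **Fastener:** I turned the wing about −1.24 rad, let go and checked it. Its white line was at 49.4° in the image and the red marks at 49.9°.
- **Cover:** I gripped the wing again and followed the hinge down. The foot passed the 0.09 rad level without a jump in force (about 4 N there). The cover then reached a hard stop, where the height stopped changing while the push rose to about 17 N. Depth readings put its face at 95–96 mm, against 95 mm when shut.

**Not checked at the end:** the arm blocked the dial and the wing's top line in both cameras. My last direct look at both was just before pressing, and the gauge was still at zero then. Nothing touched the gauge afterwards, and the wing stayed gripped the whole way down. The wash bottle and ink jar had not moved in the last picture. The screwdriver and hex key were not checked, but the arm never worked near them.

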